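Hold down the recessed reset button of a suitcase lock

ROBOT

A 6-joint arm with a two-finger parallel gripper is mounted at the origin on the work surface. World frame = base frame: x ahead of the robot, y to its left, z up, the work surface at z = 0. Lengths are in m, angles in degrees, forces in N, time in s.
With the tool pointing down it reaches from about 0.3 to 0.775 m from the base axis. Payload 14.6 kg.
Tool frame: the origin (TCP) lies midway between the tips of the shut fingers; the grasp point (between the pads) lies 19 mm behind it; z points along the fingers, y is the direction in which the jaws open and shut (so a half turn about z gives the same grasp; the last joint's range is limited). The gripper opens to 94 mm and grips with 3 to 60 N. Pads are 16 mm wide; open, the fingers measure 119 mm over their backs; the gripper's body (75 mm by 177 mm) begins 78 mm behind the grasp point.
Start: joints at [61.616, 17.183, 87.147, -0, 75.671, -3.816], TCP at [0.229, 0.5, 0.205] pointing down, gripper open.
Joint ranges: [-173.82, 173.82], [-45.26, 126.66], [13.44, 144.39], [-59.66, 239.66], [0, 175.72], [-146.38, 146.38]. Speed limits (degrees/s): [127.2, 127.2, 147.25, 180, 180, 180].

INTERFACE

Orientations are given as a 3x3 rotation matrix whose columns are the frame's x, y, z axes.
In Python, from cell import manip, viewer gives the robot as it stands. The module is installed in compiled form; this text tells all that it offers.
- The arm moves only by the shell command python3 -m handwheel 'ROWS' [FORCE]. ROWS is JSON, a list of rows, each a list of 7 numbers: the shift along the world's x, y, z in m, then the turn, a rotation vector about the world's x, y, z in degrees, then the finger opening in m, from 0 to 0.094. A call has 1 to 12 rows; each row shifts and turns the commanded pose from where the row before left it; what a row does not reach is not made up. A row lasts 1/8 s, in which the tool goes at most 62.5 mm and 10.7 degrees, less where a joint would pass 70% of its speed; a pose out of reach is approached as far as the arm can. A call with a gripper value outside its range is refused whole. The fingers move at their own pace and stop on an object; FORCE is the grip in N (left out, the last holds). Time passes only in rows, so rows that do not move let the fingers close. It gives the time, the measured TCP pose, the force and the opening at its end, in the units of the state.
- manip.get_obs(): the state, without advancing time (a new reading comes with each control period).
- viewer.camera(name): name is "side" or "top"; returns a dict with "img" (400x640x3 uint8, blue, green, red), "vfov" (degrees; the focal length in pixels is half the picture's height over the tangent of half this angle, whatever the lens; pixels are square), "cx", "cy" (the principal point, pixels), "k1" (the pictures are not rectified: a ray, as slopes to the right and down, at radius r is drawn at 1 + k1 r^2 times it, then the intrinsics apply), "rvec" (rotation vector, rad) and "tvec" (3), from world to camera coordinates, as OpenCV has them. Camera axes: x right, y down, z forward; pixel columns grow to the right and rows downward; lengths in m; the calibration is good to about 2 mm. A picture is of the moment at which its call begins. There is no depth.
- manip.sign_off(): hands the job in, once; it reports no verdict.
The state is a dict: "clock": time; "joint_positions": joint angles; "joint_vel": joint speeds; "joint_efforts": joint torques, N m; "position": TCP position; "eef_rot": TCP orientation; "ft_force": force on the tool from outside, world axes, zero at the start; "wrist_torque": the same for the moment, N m; "finger_gap": finger opening in m.
Only numpy, scipy, OpenCV 4.12 (cv2) and the standard library are available. Lean on these libraries where they do the work, as an engineer would, in place of code of your own. Each camera call takes 0.05 s, during which the arm holds its last target.

TASK

Fold both flaps of the carton well back, outwards past upright, so that the new suitcase lock inside is free. Then take the yellow-handled stylus out of the tool rack, put its pin through the white-ringed hole in the lock and press the red reset button at the bottom fully down. Finish while still gripping the stylus and holding the button down; leave the flaps open and do not disturb the other tools and things on the bench.

Things in the scene. Friction and masses are not known exactly. Their poses are not given: they have to be found in the camera images.
- carton: Open brown cardboard carton, fixed to the bench, 190 (its x) x 170 (its y) mm, rim 90 mm high, walls 4 mm. Origin at the centre of its underside, z up. Two flaps hang on its +y and -y rims; a dark foam bed inside reaches 20 mm above the bench
- flap_left (a joint): Hinge angle in rad of the flap on the carton's +y rim: 0 lies flat over the carton, 1.57 stands upright, 2.8 (the stop) folded back and down outside. It starts ajar at 0.65 to 1.0. The crease is stiff enough (0.03 N m) that the flap stays where it is left; swing it from the inner side, for example by sweeping closed fingers outwards with their ends 15 mm above the rim, past the rim. The flap is 184 mm long, 75 mm from crease to free edge, 4 mm thick
- flap_right (a joint): The same for the flap on the carton's -y rim; it opens the other way, outwards to the carton's -y
- flap_left_edge (a point): Middle of the left flap's free edge
- flap_right_edge (a point): Middle of the right flap's free edge
- flap_left_hinge (a point): Middle of the left flap's crease, on the rim (90 mm above the bench, 85 mm from the carton's centre to its +y)
- flap_right_hinge (a point): Middle of the right flap's crease, on the rim (90 mm above the bench, 85 mm from the carton's centre to its -y)
- lock: Black suitcase combination lock lying fixed on the foam inside the carton, 100 x 60 x 30 mm, origin at the centre of its underside, z up; its top face is 50 mm above the bench. Three grey dials beside its middle, and the reset hole 28 mm along its +x
- reset_hole (a point): Centre of the mouth of the round reset hole in the lock's top face, 50 mm above the bench: 15 mm across, ringed in white on the face. The red button lies 12 mm below the mouth and is pressed straight down; the gripper's fingers do not fit in
- reset_button (a joint): Travel of the reset button in m: 0 is out, 0.005 is fully down. A spring pushes it back: 1.5 N to start it, 5 N fully down
- stylus: Loose stylus, 45 to 85 g, standing upright in one of the tool rack's three holes. Origin at the end of its pin, z up along it to the handle. Straight steel pin 6 mm across, 75 mm long; then a dark collar 26 mm across, 4 mm thick (75 to 79 mm above the pin's end), which rests on the rack; then a square yellow handle 16 x 16 mm, 60 mm long (79 to 139 mm above the pin's end), faces square to its x and y. In the rack the pin's end is 10 mm above the bench
- stylus_tip (a point): The end of the stylus pin (the same point as the stylus's origin)
- tool_rack: Fixed pale wooden rack 60 (its x) x 190 (its y) mm, its top board's upper face 85 mm above the bench. Origin at the centre of its underside. Three 12 mm holes in a row along its y, at -65, 0 and +65 mm, hold the stylus, the awl and the screwdriver in any order
- awl: Bystander: loose awl with a red-brown pear-shaped handle and brass collar, upright in the rack, its top 141 mm above the bench; origin at the end of its pin
- screwdriver: Bystander: loose screwdriver with a round black handle, upright in the rack, its top 144 mm above the bench; origin at the end of its shaft
- polish_tin: Bystander: loose flat red polish tin with a bare metal lid, 70 mm across, 28 mm high; origin under its centre
- thread_spool: Bystander: loose spool of white thread with green flanges, 44 mm across, 62 mm high; origin under its centre
- case_wheel: Bystander: loose black suitcase wheel lying flat, 56 mm across, 22 mm high; origin under its centre
- glue_jar: Bystander: loose jar with an orange cap, 64 mm across, 85 mm high; origin under its centre
- hammer: Bystander: loose hammer lying on the bench at the robot's left, handle towards its -x; origin under its middle
Things that resemble listed ones, but are neither listed nor needed, are in the scene too. There is more than one size of the stylus; the job needs the middle-sized.

How it is judged (in metres and radians):
On the way, in this order (a step that is already met when the one before it is completed fails the run):
1. both carton flaps are folded back past upright (over 1.7 rad) (value of joint each of flap_left, flap_right above 1.7 rad), for 0.2 s.
2. the stylus is gripped and lifted clear of the rack (pin's end over 90 mm above the bench) (contact force between the fingers and stylus above 1 N and height (world z) of stylus_tip above 0.09 m), for 0.1 s.
At the end, for the whole second after the job is handed in: Through the last second: gripper holds the stylus and it pushes on the lock (over 1 N each); pin's end in the reset hole (within 9 mm of its axis, over 12 mm below its mouth); button down over 3.8 of its 5 mm; both flaps folded back past 1.7 rad (all of step 1 and contact force between the fingers and stylus above 1 N and value of joint reset_button above 0.0038 m and contact force between stylus and lock above 1 N and horizontal distance between stylus_tip and reset_hole below 0.009 m and z of stylus_tip in the frame of reset_hole below -0.012 m); the arm keeps its last pose, push and grip.
It fails at once if the awl or screwdriver in the rack is disturbed (moved more than 30 mm) (distance of any of awl, screwdriver from where it was at the start of the episode above 0.03 m).
It fails at once if another thing on the bench is disturbed (moved more than 30 mm) (distance of any of polish_tin, thread_spool, case_wheel, glue_jar, hammer from where it was at the start of the episode above 0.03 m).
It also fails if it takes over 64 s, if anything falls off the work surface, if the arm or the gripper's body presses on something with over 40 N, if the wrist force passes 120 N, or if a joint passes its speed limit or range.

## Working session

There is one attempt and no reset: what is moved stays moved. The work goes in short steps, Python scripts to look and compute and a shell command to move; the robot and the scene stay as the last step left them, time stands still between calls to the robot, and variables do not carry over. Pictures are saved under pics/ and viewed, and the job is handed in when it is done.

```bash
mkdir -p pics; ls
cat > h.py <<'E'
import numpy as np, cv2
from cell import manip, viewer
def shot(n,f):
    c=viewer.camera(n); cv2.imwrite(f,c["img"]); np.save(f+".npy",{k:c[k] for k in c},allow_pickle=True); return c
def load(f): return np.load(f+".npy",allow_pickle=True).item()
def KD(c):
    f=200/np.tan(np.radians(c["vfov"])/2)
    return np.array([[f,0,c["cx"]],[0,f,c["cy"]],[0,0,1]]),np.array([c["k1"],0,0,0,0.])
def ray(c,u,v):
    K,d=KD(c); p=cv2.undistortPoints(np.array([[[u,v]]],float),K,d)[0,0]
    R=cv2.Rodrigues(np.array(c["rvec"],float))[0]; t=np.array(c["tvec"],float).ravel()
    return -R.T@t, R.T@np.array([p[0],p[1],1])
def atz(c,u,v,z):
    o,d=ray(c,u,v); return o+d*(z-o[2])/d[2]
def proj(c,P):
    K,d=KD(c); return cv2.projectPoints(np.array(P,float).reshape(-1,3),np.array(c["rvec"],float),np.array(c["tvec"],float),K,d)[0][:,0]
def crop(c,u0,v0,u1,v1,s,f): cv2.imwrite(f,cv2.resize(c["img"][v0:v1,u0:u1],None,fx=s,fy=s,interpolation=cv2.INTER_CUBIC))
def tri(c1,p1,c2,p2):
    o1,d1=ray(c1,*p1);o2,d2=ray(c2,*p2);A=np.stack([d1,-d2],1);s=np.linalg.lstsq(A,o2-o1,rcond=None)[0]
    a=o1+d1*s[0];b=o2+d2*s[1];return (a+b)/2,np.linalg.norm(a-b)
E
python3 - <<'E'
from h import *
for n in("top","side"):
    c=shot(n,f"pics/{n}0.png"); print({k:c[k] for k in c if k!="img"}, ray(c,320,200))
s=manip.get_obs();print(s)
E
```

```text
pics
{'vfov': 51.17258400841286, 'cx': 318.252788221354, 'cy': 202.30755254754985, 'k1': -0.03453348480441977, 'rvec': array([ 2.11613909, -2.15448493,  0.18106103]), 'tvec': array([0.04919114, 0.53723502, 1.11058569])} (array([0.34616159, 0.04394548, 1.18434909]), array([ 0.1714221 , -0.00809562, -0.98518879]))
{'vfov': 48.704193408756225, 'cx': 317.0348058893558, 'cy': 199.07753924139993, 'k1': -0.11266855394425634, 'rvec': array([ 2.17657022, -0.24746129,  0.12855366]), 'tvec': array([-0.49991414,  0.15555812,  1.00616872])} (array([ 0.32256852, -0.82430345,  0.70919768]), array([ 0.18985652,  0.79207085, -0.58019622]))
{'clock': 0.1, 'joint_positions': array([ 6.16140929e+01,  1.72123611e+01,  8.71740273e+01,  7.67244675e-05,
        7.56701066e+01, -3.81459831e+00]), 'joint_vel': array([ 0.02816909, -0.0793952 , -0.05941478, -0.07736223, -0.13833194,
        0.05374186]), 'joint_efforts': array([ 1.28199747e-03, -5.32643652e+01, -3.53290057e+01,  7.10417144e-02,
        2.34257657e-02, -1.73428418e-05]), 'position': array([0.22859252, 0.50000895, 0.20496392]), 'eef_rot': array([[-9.09444297e-01,  4.15825505e-01, -4.69904374e-04],
       [ 4.15825765e-01,  9.09443886e-01, -8.66852029e-04],
       [ 6.68924768e-05, -9.83751980e-04, -9.99999514e-01]]), 'ft_force': array([ 0.74652571,  0.07454348, -0.06981947]), 'wrist_torque': array([-0.00474105, -0.02545608, -0.0139589 ]), 'finger_gap': 0.0938772996461554}
```

View pics/top0.png

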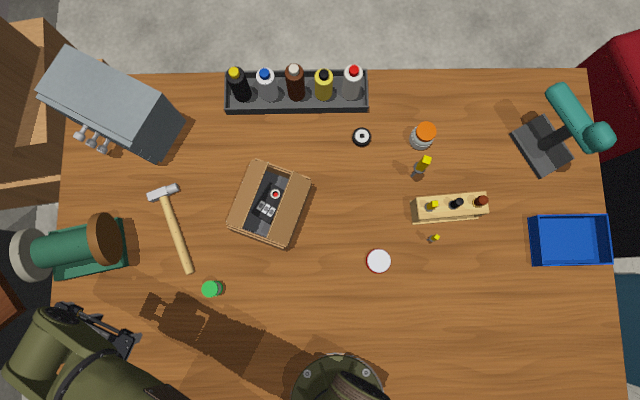

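View pics/side0.png

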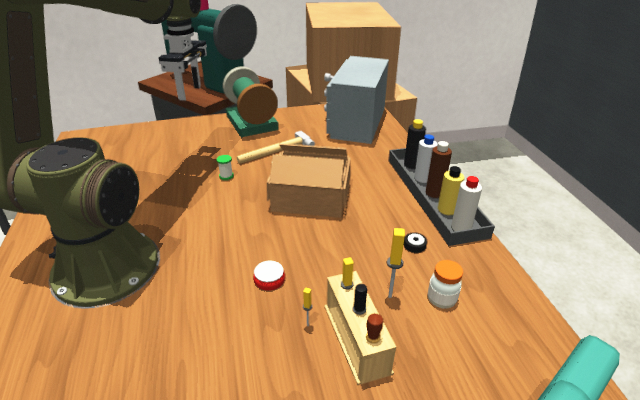

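Run:
```python
from h import *
c=load("pics/top0.png"); crop(c,215,145,325,255,5.4,"pics/t_carton.png"); crop(c,395,115,505,255,4.2,"pics/t_rack.png")
c=load("pics/side0.png"); crop(c,250,135,370,225,6,"pics/s_carton.png");crop(c,290,220,420,390,3.5,"pics/s_rack.png")
```

```text
(no output)
```

View pics/t_carton.png

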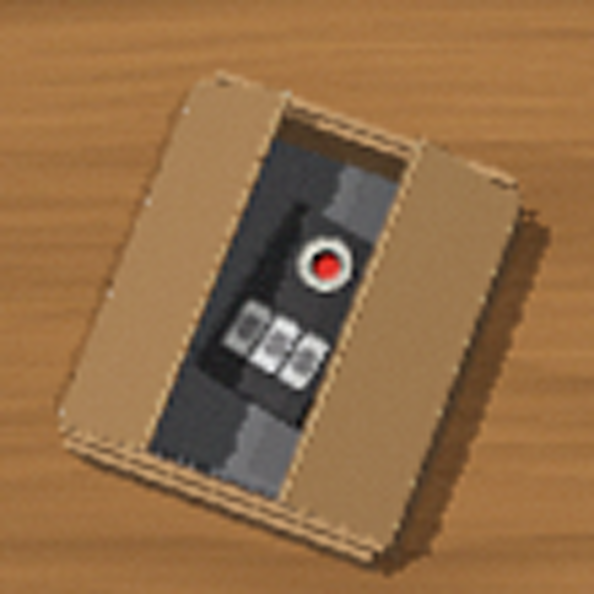

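View pics/t_rack.png

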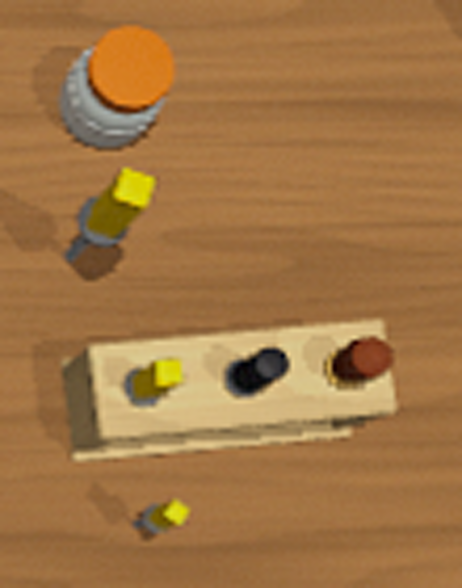

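View pics/s_carton.png

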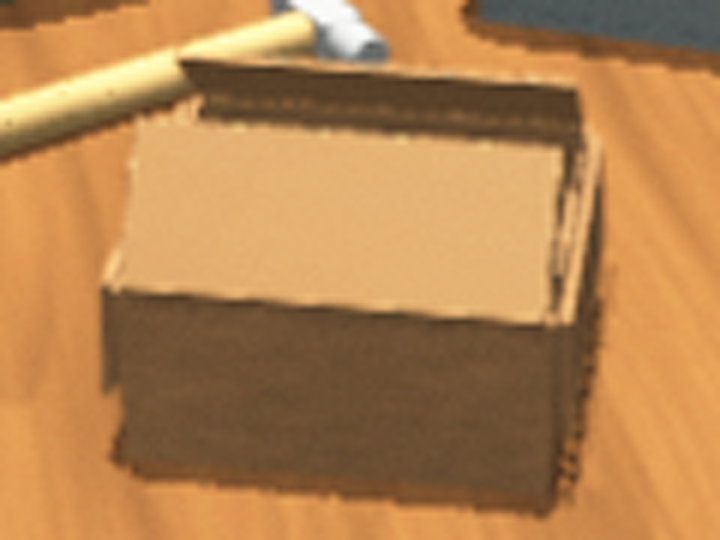

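View pics/s_rack.png

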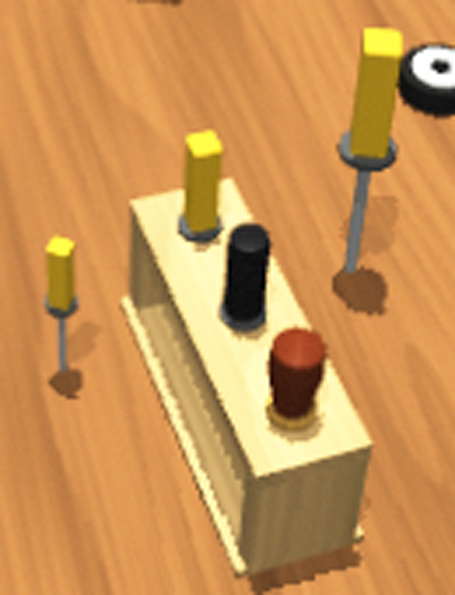

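Run:
```python
from h import *
c=load("pics/top0.png"); s=load("pics/side0.png")
P=[atz(c,215+u/5.4,145+v/5.4,.09) for u,v in((215,72),(62,430),(378,562),(520,185))]
for p in P: print(p.round(4))
print("centre",np.mean(P,0).round(4), [np.linalg.norm(P[i]-P[(i+1)%4]).round(4) for i in range(4)])
for a,b in((1,0),(2,3),):
    d=P[a]-P[b];d=-d; print("xdir",np.degrees(np.arctan2(d[1],d[0])))
for a,b in((1,2),(0,3)):
    d=P[a]-P[b]; print("ydir-90",np.degrees(np.arctan2(d[1],d[0]))-90)
print("hole",atz(c,215+325/5.4,145+263/5.4,.05))
# flap edges: side ends
L=[atz(c,215+u/5.4,145+v/5.4,.145) for u,v in((288,95),(150,450),(283,498),(422,143))]
print("edges@.145",np.round(L,4))
# stylus
r=lambda u,v:(395+u/4.2,115+v/4.2)
q=lambda u,v:(290+u/3.5,220+v/3.5)
print("stylus top",tri(c,r(168,372),s,q(205,140)))
print("stylus top z.149",atz(c,*r(168,372),.149), atz(s,*q(205,140),.149))
print("collar",atz(c,*r(143,387),.089),atz(s,*q(200,229),.089))
print("rack corners",*[atz(c,*r(u,v),.085).round(4) for u,v in((90,345),(97,440),(396,410),(384,320))])
print("scr top",atz(c,*r(271,363),.144),"awl",atz(c,*r(368,357),.141))
print("big",tri(c,r(134,187),s,q(382,42)),"small",tri(c,r(177,512),s,q(61,245)))
print("jar",atz(c,*r(132,68),.085),"tin",atz(c,378,260,.028),"spool",atz(c,210,288,.062),"hammer",atz(c,163,193,.02),atz(c,190,272,.02))
```

```text
[0.6542 0.2093 0.09  ]
[0.4751 0.2828 0.09  ]
[0.4083 0.1287 0.09  ]
[0.5935 0.0572 0.09  ]
centre [0.5328 0.1695 0.09  ] [np.float64(0.1937), np.float64(0.168), np.float64(0.1985), np.float64(0.1637)]
xdir -22.305044717638197
xdir -21.099859712111126
ydir-90 -23.440397554431613
ydir-90 -21.792105773286735
hole [0.56341938 0.15815995 0.05      ]
edges@.145 [[0.6268 0.1661 0.145 ]
 [0.4586 0.2298 0.145 ]
 [0.4353 0.1681 0.145 ]
 [0.6022 0.1026 0.145 ]]
stylus top (array([ 0.51308286, -0.25476945,  0.14733636]), np.float64(0.001602852718613802))
stylus top z.149 [ 0.51201271 -0.25413771  0.149     ] [ 0.51334805 -0.25640591  0.149     ]
collar [ 0.51228599 -0.25486489  0.089     ] [ 0.51136572 -0.26287111  0.089     ]
rack corners [ 0.5406 -0.2237  0.085 ] [ 0.4795 -0.2246  0.085 ] [ 0.4951 -0.4172  0.085 ] [ 0.5536 -0.4144  0.085 ]
scr top [ 0.51719519 -0.31854499  0.144     ] awl [ 0.52032014 -0.37928382  0.141     ]
big (array([ 0.61891284, -0.23296229,  0.1771026 ]), np.float64(0.0005425115086648075)) small (array([ 0.43233718, -0.26808254,  0.10079547]), np.float64(0.0011221336825926397))
jar [ 0.72481287 -0.26219108  0.085     ] tin [ 0.37721907 -0.12176757  0.028     ] spool [0.31062974 0.32981301 0.062     ] hammer [0.57704097 0.48142475 0.02      ] [0.35350646 0.39691836 0.02      ]
```

```bash
python3 -m handwheel '[[0.03,-0.033,0,0,0,0,0],[0.03,-0.033,0,0,0,0,0],[0.03,-0.033,0,0,0,0,0],[0.03,-0.033,0,0,0,0,0],[0.03,-0.033,0,0,0,0,0],[0.03,-0.033,0,0,0,0,0],[0.03,-0.033,0,0,0,0,0],[0.03,-0.033,0,0,0,0,0],[0.03,-0.033,0,0,0,0,0],[0.034,-0.034,0,0,0,0,0],[0,0,0,0,0,0,0],[0,0,0,0,0,0,0]]' 20
python3 - <<'E'
from h import *
c=shot("top","pics/t1.png");c2=shot("side","pics/s1.png")
cv2.imwrite("pics/b1.png",np.hstack([cv2.resize(c["img"][100:300,150:400],None,fx=1.6,fy=1.6),cv2.resize(c2["img"][60:260,200:450],None,fx=1.6,fy=1.6)]))
E
```

```text
clock: 1.6
position: [0.5322, 0.1695, 0.2051]
eef_rot: [[-0.909, 0.416, -0.001], [0.416, 0.909, -0.0], [0.001, -0.0, -1.0]]
ft_force: [-0.1, 0.5, 0.1]
finger_gap: 0.0004
```

View pics/b1.png

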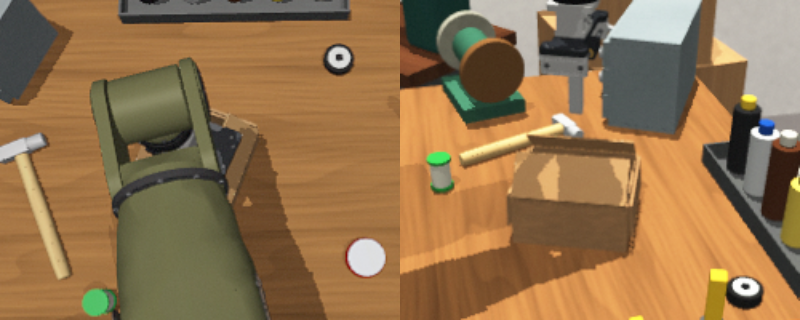

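```bash
python3 -m handwheel '[[0,0,-0.035,0,0,0,0],[0,0,-0.035,0,0,0,0],[0,0,-0.03,0,0,0,0],[0,0,0,0,0,0,0],[0.005,0.013,0,0,0,0,0],[0.005,0.013,0,0,0,0,0],[0.005,0.013,0,0,0,0,0],[0.005,0.013,0,0,0,0,0],[0.005,0.013,0,0,0,0,0],[0.005,0.013,0,0,0,0,0],[0.006,0.013,0,0,0,0,0],[0.006,0.013,0,0,0,0,0]]'
python3 - <<'E'
from h import *
c=shot("top","pics/t2.png");c2=shot("side","pics/s2.png")
cv2.imwrite("pics/b2.png",np.hstack([cv2.resize(c["img"][100:300,150:400],None,fx=1.6,fy=1.6),cv2.resize(c2["img"][60:260,200:450],None,fx=1.6,fy=1.6)]))
E
```

```text
clock: 3.2
position: [0.5751, 0.2741, 0.1054]
eef_rot: [[-0.909, 0.416, 0.0], [0.416, 0.909, 0.0], [0.0, 0.0, -1.0]]
ft_force: [-1.2, -0.7, -0.3]
finger_gap: 0.0004
```

View pics/b2.png

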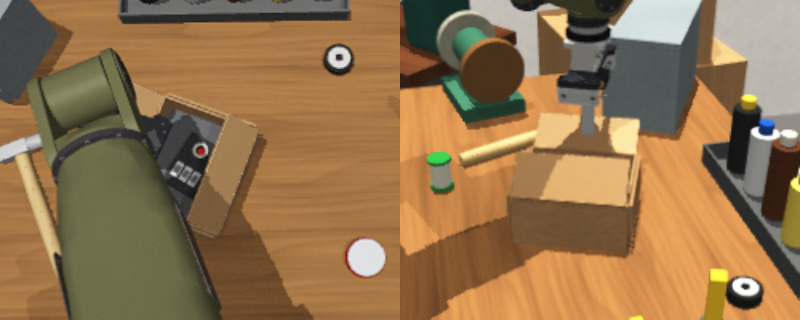

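Left flap is folded back (side crop at 590,135). Now I'll sweep back across to the right flap.

```bash
python3 -m handwheel '[[-0.014,-0.035,0,0,0,0,0],[-0.014,-0.035,0,0,0,0,0],[-0.014,-0.034,0,0,0,0,0],[-0.006,-0.015,0,0,0,0,0],[-0.005,-0.013,0,0,0,0,0],[-0.005,-0.013,0,0,0,0,0],[-0.005,-0.013,0,0,0,0,0],[-0.005,-0.013,0,0,0,0,0],[-0.005,-0.013,0,0,0,0,0],[-0.005,-0.013,0,0,0,0,0],[-0.006,-0.012,0,0,0,0,0],[0,0,0,0,0,0,0]]'
python3 - <<'E'
from h import *
c=shot("top","pics/t3.png");c2=shot("side","pics/s3.png")
cv2.imwrite("pics/b3.png",np.hstack([cv2.resize(c["img"][100:300,150:400],None,fx=1.6,fy=1.6),cv2.resize(c2["img"][60:260,200:450],None,fx=1.6,fy=1.6)]))
E
```

```text
clock: 4.8
position: [0.4903, 0.0633, 0.1055]
eef_rot: [[-0.909, 0.417, -0.0], [0.417, 0.909, -0.0], [0.0, -0.0, -1.0]]
ft_force: [0.1, 1.2, -0.1]
finger_gap: 0.0003
```

View pics/b3.png

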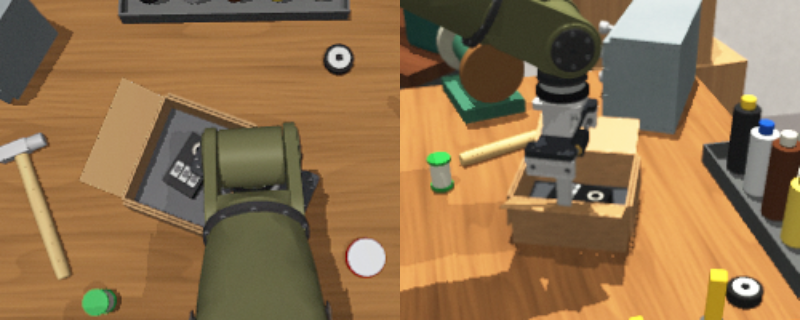

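Both flaps are folded back. Next I'll lift and travel above the stylus while turning the jaws, keeping them at 50 mm open.

```bash
python3 -m handwheel '[[0,0.01,0.05,0,0,0,0],[0,0,0.05,0,0,0,0],[0,0,0.045,0,0,0,0.05],[0.003,-0.03,0,0,0,-8,0.05],[0.003,-0.03,0,0,0,-8,0.05],[0.003,-0.03,0,0,0,-8,0.05],[0.003,-0.03,0,0,0,-8,0.05],[0.003,-0.03,0,0,0,-8,0.05],[0.003,-0.03,0,0,0,-8,0.05],[0.003,-0.03,0,0,0,-8,0.05],[0,0,0,0,0,-5,0.05],[0,0,0,0,0,0,0.05]]'
python3 - <<'E'
from h import *
c=shot("top","pics/t4.png");c2=shot("side","pics/s4.png")
cv2.imwrite("pics/b4.png",np.hstack([cv2.resize(c["img"][130:260,370:520],None,fx=3,fy=3,interpolation=2),cv2.resize(c2["img"][220:350,290:405],None,fx=3,fy=3,interpolation=2)]))
crop(c,205,130,345,260,5,"pics/t4c.png")
E
```

```text
clock: 6.4
position: [0.5118, -0.1358, 0.2503]
eef_rot: [[-0.078, 0.997, -0.0], [0.997, 0.078, 0.0], [0.0, -0.0, -1.0]]
ft_force: [0.2, -0.7, -0.2]
finger_gap: 0.0501
```

View pics/b4.png

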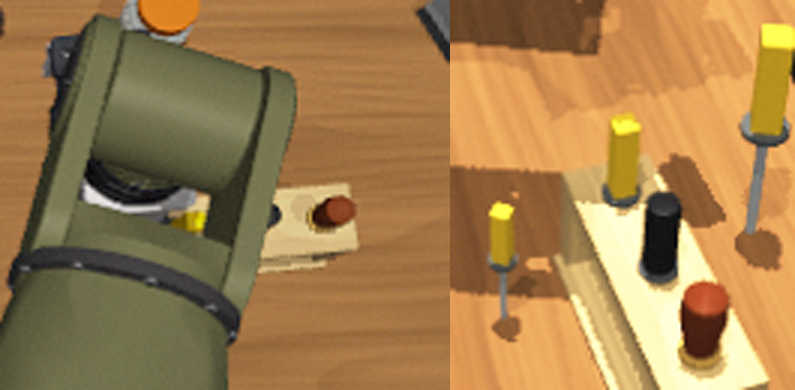

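View pics/t4c.png

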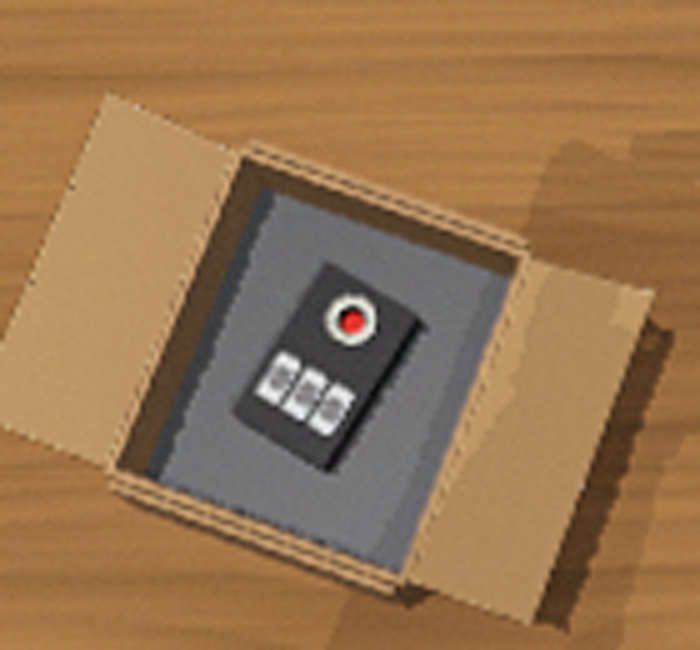

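Run:
```python
from h import *
from scipy.optimize import minimize
c=load("pics/t4.png")
# ring: bright low-sat
im=c["img"][185:205,265:285].astype(int)
m=(im.min(2)>150)|((im[...,2]>130)&(im[...,1]<90))
n,lab,st,ce=cv2.connectedComponentsWithStats(m.astype(np.uint8))
print(st,ce)
c0=load("pics/top0.png");s0=load("pics/side0.png")
def mask(c,u0,v0,u1,v1):
    h=cv2.cvtColor(c["img"],cv2.COLOR_BGR2HSV); m=(h[...,0]>20)&(h[...,0]<33)&(h[...,1]>200)
    k=np.zeros_like(m);k[v0:v1,u0:u1]=m[v0:v1,u0:u1];return k
mt=mask(c0,420,195,445,215);ms=mask(s0,335,250,362,292);print(mt.sum(),ms.sum())
S=8
def sil(c,x,y,w,sh):
    B=np.array([[a*.008,b*.008,z] for a in(-1,1) for b in(-1,1) for z in(.089,.149)])
    R=np.array([[np.cos(w),-np.sin(w),0],[np.sin(w),np.cos(w),0],[0,0,1]])
    p=proj(c,B@R.T+[x,y,0]); h=cv2.convexHull(p.astype(np.float32))
    k=np.zeros((sh[0],sh[1]),np.uint8)
    big=np.zeros((50*S,50*S),np.uint8);o=np.array(OFF)
    cv2.fillConvexPoly(big,np.round((h[:,0]-o+.5)*S).astype(int),255)
    return cv2.resize(big,(50,50),interpolation=cv2.INTER_AREA)/255.
best=[]
def cost(p):
    global OFF; t=0
    for c,m,o in((c0,mt,(405,180)),(s0,ms,(325,245))):
        OFF=o; t+=np.abs(sil(c,*p,(50,50))-m[o[1]:o[1]+50,o[0]:o[0]+50]).sum()
    return t
for w in np.radians(range(-45,45,10)):
    r=minimize(cost,[.5125,-.255,w],method="Nelder-Mead",options=dict(initial_simplex=[[.5125,-.255,w],[.516,-.255,w],[.5125,-.251,w],[.5125,-.255,w+.15]],xatol=1e-4))
    print(r.fun.round(1),r.x[:2].round(4),np.degrees(r.x[2]).round(1))
for n,c,b in(("a",c0,(418,192,448,217)),("b",s0,(330,248,366,296))): crop(c,*b,12,f"pics/h{n}.png")
a=cv2.imread("pics/ha.png");b=cv2.imread("pics/hb.png");k=np.zeros((580,800,3),np.uint8);k[:300,:360]=a;k[:576,365:797]=b;cv2.imwrite("pics/hh.png",k)
```

```text
[[  0   0  20  20 340]
 [  5   4  10  10  57]
 [  1  19   3   1   3]] [[ 9.47352941  9.54411765]
 [10.05263158  8.73684211]
 [ 2.         19.        ]]
68 196
114.0 [ 0.5129 -0.255 ] -20.7
113.3 [ 0.5128 -0.2551] -21.4
113.6 [ 0.5129 -0.2548] -21.6
112.3 [ 0.5128 -0.2547] -15.2
113.2 [ 0.5126 -0.2547] -15.3
115.3 [ 0.513  -0.2539] -13.7
112.3 [ 0.5127 -0.2548] -13.9
116.7 [ 0.5133 -0.2536] -13.7
114.3 [ 0.5127 -0.2555] 68.7
```

View pics/hh.png

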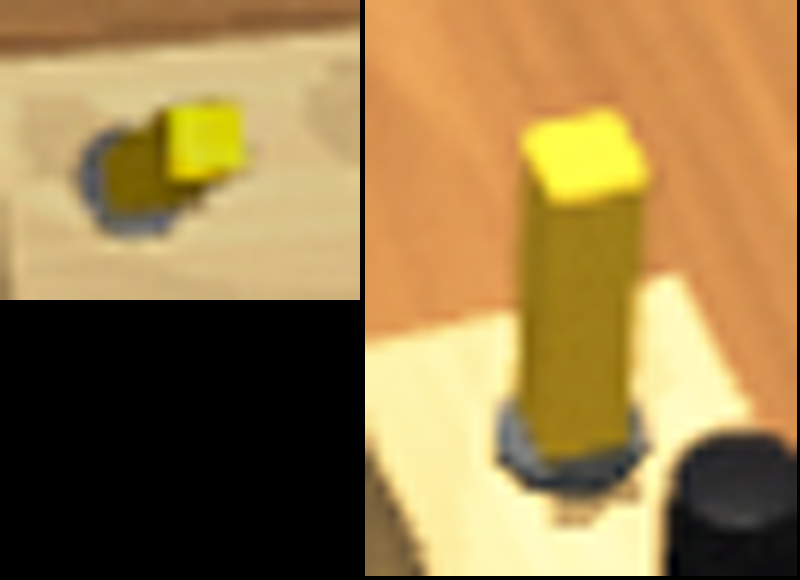

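Run:
```python
from h import *
c=load("pics/top0.png");s=load("pics/side0.png")
T=[atz(c,418-.5+u/12+.04,192-.5+.04+v/12,.149) for u,v in((172,110),(236,103),(244,168),(174,180))]
S=[atz(s,330-.46+(u-365)/12,248-.46+v/12,.149) for u,v in((525,140),(612,110),(648,182),(555,200))]
for Q in(T,S):
    Q=np.array(Q)[:,:2];print(Q.round(4),Q.mean(0).round(4))
    for i in range(4): d=Q[(i+1)%4]-Q[i];print(np.degrees(np.arctan2(d[1],d[0])).round(0)%90,np.linalg.norm(d).round(4))
c=load("pics/t4.png"); print("hole",atz(c,265+10.05,185+8.74,.05))
P=[atz(c,205-.4+u/5,130-.4+v/5,.09) for u,v in((243,148),(112,478),(402,588),(528,246))]
print(np.round(P,4),np.mean(P,0))
c=load("pics/s4.png");crop(c,255,120,365,215,7,"pics/s4c.png")
```

```text
[[ 0.5195 -0.2467]
 [ 0.5207 -0.2603]
 [ 0.5069 -0.2611]
 [ 0.5046 -0.2462]] [ 0.5129 -0.2536]
5.0 0.0137
3.0 0.0139
9.0 0.0151
88.0 0.0149
[[ 0.5037 -0.252 ]
 [ 0.5186 -0.2485]
 [ 0.5194 -0.2652]
 [ 0.5046 -0.2658]] [ 0.5116 -0.2579]
13.0 0.0153
3.0 0.0167
2.0 0.0149
4.0 0.0138
hole [0.563324   0.15853392 0.05      ]
[[0.6519 0.2136 0.09  ]
 [0.4735 0.2814 0.09  ]
 [0.4131 0.1287 0.09  ]
 [0.5948 0.0602 0.09  ]] [0.53333661 0.17096186 0.09      ]
```

View pics/s4c.png

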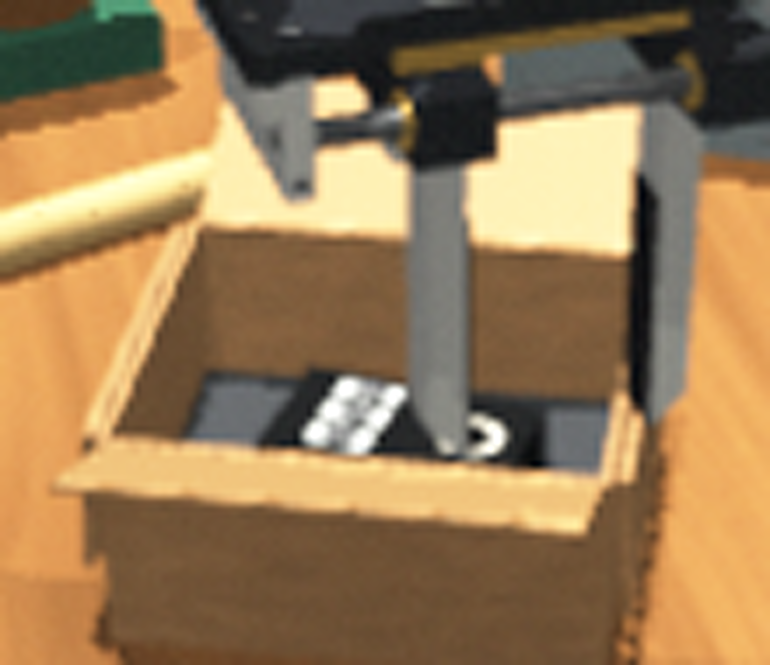

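```bash
python3 -m handwheel '[[0,-0.04,0,0,0,0,0.05],[0,-0.04,0,0,0,0,0.05],[0.001,-0.04,0,0,0,0,0.05],[0,0,-0.03,0,0,0,0.05],[0,0,-0.03,0,0,0,0.05],[0,0,-0.03,0,0,0,0.05],[0,0,-0.03,0,0,0,0.05],[0,0,-0.034,0,0,0,0.05],[0,0,0,0,0,0,0.05],[0,0,0,0,0,0,0.05]]'
python3 - <<'E'
from h import *
c2=shot("side","pics/s5.png");crop(c2,290,200,430,350,4,"pics/s5c.png")
E
```

```text
clock: 7.75
position: [0.5133, -0.2559, 0.0979]
eef_rot: [[-0.078, 0.997, 0.001], [0.997, 0.078, -0.001], [-0.001, 0.001, -1.0]]
ft_force: [0.7, 0.1, 0.4]
finger_gap: 0.0499
```

View pics/s5c.png

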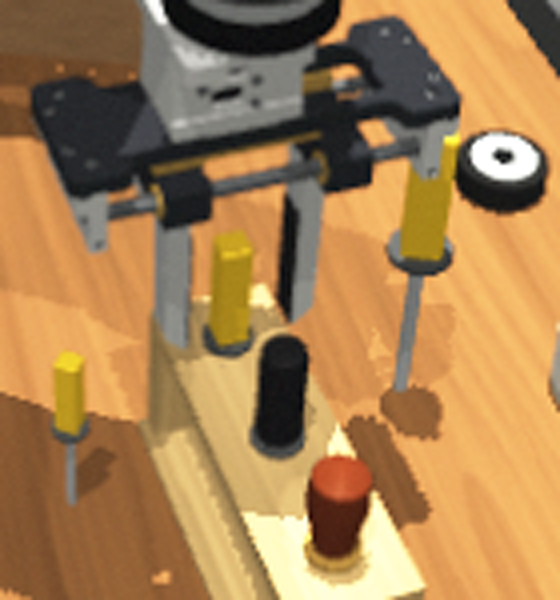

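The handle (crop 230,290) sits between the fingers, so I'll close and lift.

```bash
python3 -m handwheel '[[0,0,0,0,0,0,0],[0,0,0,0,0,0,0],[0,0,0,0,0,0,0],[0,0,0,0,0,0,0],[0,0,0.01,0,0,0,0],[0,0,0.02,0,0,0,0],[0,0,0.03,0,0,0,0],[0,0,0.03,0,0,0,0],[0,0,0.03,0,0,0,0],[0,0,0.02,0,0,0,0],[0,0,0,0,0,0,0],[0,0,0,0,0,0,0]]' 45
python3 - <<'E'
from h import *
c2=shot("side","pics/s6.png");crop(c2,290,150,430,350,3,"pics/s6c.png")
E
```

```text
clock: 9.3
position: [0.5124, -0.2556, 0.2356]
eef_rot: [[-0.077, 0.997, -0.001], [0.997, 0.077, 0.001], [0.001, -0.001, -1.0]]
ft_force: [0.7, 0.8, -0.5]
finger_gap: 0.0156
```

View pics/s6c.png

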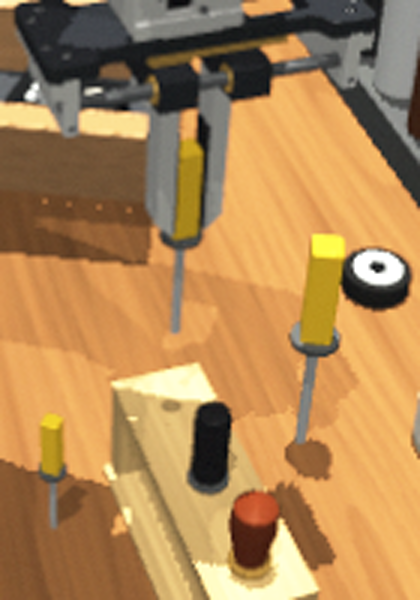

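```bash
python3 -m handwheel '[[0.005,0.02,0,0,0,0,0],[0.005,0.04,0,0,0,0,0],[0.005,0.045,0,0,0,0,0],[0.005,0.045,0,0,0,0,0],[0.005,0.045,0,0,0,0,0],[0.005,0.045,0,0,0,0,0],[0.005,0.045,0,0,0,0,0],[0.005,0.045,0,0,0,0,0],[0.005,0.044,0,0,0,0,0],[0.006,0.04,0,0,0,0,0],[0,0,-0.02,0,0,0,0],[0,0,0,0,0,0,0]]'
python3 - <<'E'
from h import *
c=shot("top","pics/t7.png");c2=shot("side","pics/s7.png");crop(c2,250,80,370,225,4,"pics/s7c.png");crop(c,190,120,350,260,4,"pics/t7c.png")
E
```

```text
clock: 10.85
position: [0.5625, 0.1591, 0.2147]
eef_rot: [[-0.078, 0.997, -0.003], [0.997, 0.078, -0.001], [-0.0, -0.003, -1.0]]
ft_force: [0.0, 0.7, -0.4]
finger_gap: 0.0158
```

View pics/s7c.png

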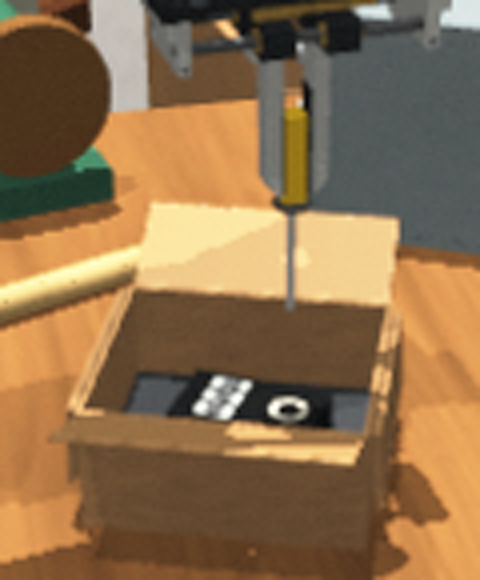

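View pics/t7c.png

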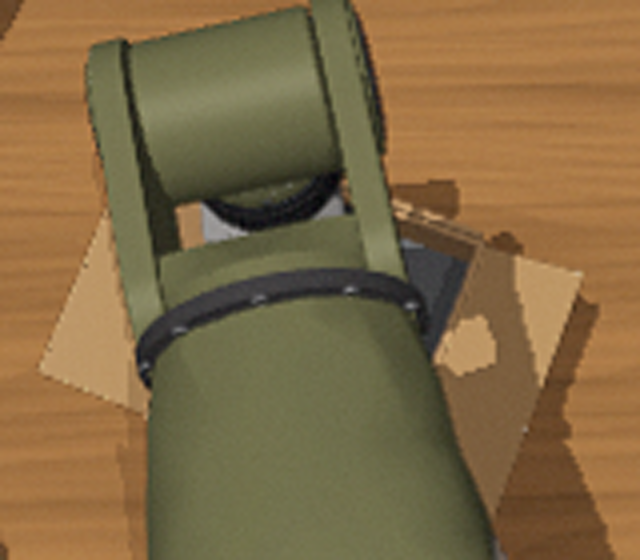

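```bash
python3 - <<'E'
from h import *
c=load("pics/s7.png")
f=lambda u,v:(250-.4+u/4,80-.4+v/4)
print("hole",atz(c,*f(290,408),.05))
for z in(.1235,.127,.130):print("tip",atz(c,*f(290,309),z))
print("top of pin(z+.075)",atz(c,*f(290,208),.127+.075))
E
python3 -m handwheel '[[0,0,-0.025,0,0,0,0],[0,0,-0.02,0,0,0,0],[0,0,-0.015,0,0,0,0],[0,0,0,0,0,0,0],[0,0,0,0,0,0,0]]'
python3 - <<'E'
from h import *
c2=shot("side","pics/s8.png");crop(c2,285,130,365,200,8,"pics/s8c.png")
E
```

```text
hole [0.56379908 0.15863934 0.05      ]
tip [0.56502257 0.16591681 0.1235    ]
tip [0.56357372 0.15999947 0.127     ]
tip [0.56233184 0.15492747 0.13      ]
top of pin(z+.075) [0.56256352 0.15799748 0.202     ]
clock: 11.58
position: [0.5641, 0.1582, 0.1575]
eef_rot: [[-0.077, 0.997, 0.001], [0.997, 0.077, 0.0], [0.0, 0.001, -1.0]]
ft_force: [0.4, -0.9, -1.1]
finger_gap: 0.0158
```

View pics/s8c.png

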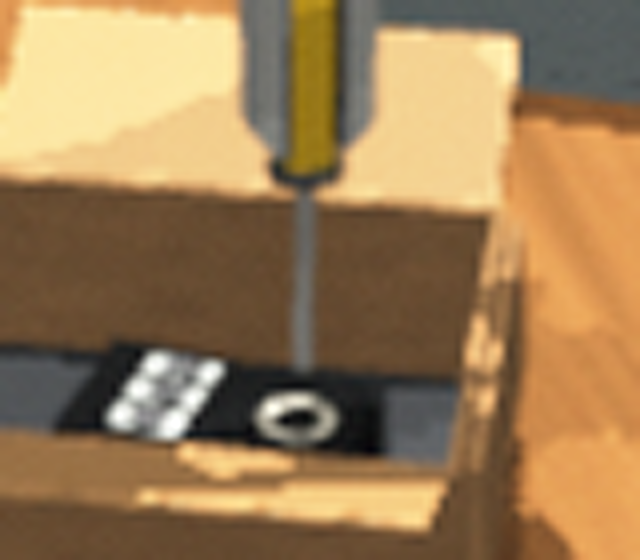

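Run:
```python
from h import *
c=load("pics/s8.png")
f=lambda u,v:(285-.44+u/8,130-.44+v/8)
h=atz(c,*f(297,417),.05);print("hole",h)
for z in(.067,.070,.073):print(z,"tip",atz(c,*f(303,371),z),"vs z=.05 ok; delta",atz(c,*f(303,371),z)-h)
```

```text
hole [0.56259505 0.15847967 0.05      ]
0.067 tip [0.56504957 0.16046148 0.067     ] vs z=.05 ok; delta [0.00245453 0.0019818  0.017     ]
0.07 tip [0.56391683 0.15586119 0.07      ] vs z=.05 ok; delta [ 0.00132178 -0.00261849  0.02      ]
0.073 tip [0.56278409 0.1512609  0.073     ] vs z=.05 ok; delta [ 0.00018904 -0.00721877  0.023     ]
```

```bash
python3 -m handwheel '[[-0.001,0,-0.01,0,0,0,0],[0,0,-0.008,0,0,0,0],[0,0,-0.008,0,0,0,0],[0,0,-0.003,0,0,0,0],[0,0,0,0,0,0,0],[0,0,0,0,0,0,0]]'
python3 - <<'E'
from h import *
c2=shot("side","pics/s9.png");crop(c2,285,130,365,200,8,"pics/s9c.png")
E
```

```text
clock: 12.38
position: [0.5628, 0.1582, 0.1277]
eef_rot: [[-0.077, 0.997, 0.0], [0.997, 0.077, 0.0], [0.0, 0.0, -1.0]]
ft_force: [0.3, 0.3, -0.6]
finger_gap: 0.016
```

View pics/s9c.png

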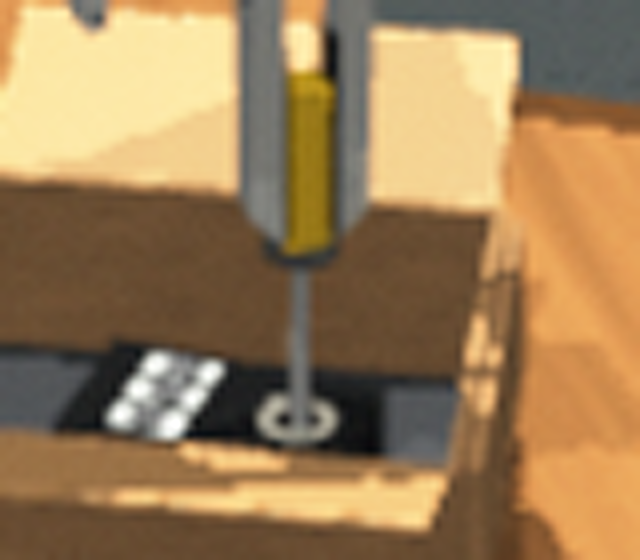

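The pin is inside the ring (crop 298,425), with no contact force. I'll press down in small steps.

```bash
python3 -m handwheel '[[0,0,-0.002,0,0,0,0],[0,0,-0.002,0,0,0,0],[0,0,0,0,0,0,0],[0,0,0,0,0,0,0]]' 60;python3 -m handwheel '[[0,0,-0.002,0,0,0,0],[0,0,0,0,0,0,0],[0,0,0,0,0,0,0]]';python3 -m handwheel '[[0,0,-0.002,0,0,0,0],[0,0,0,0,0,0,0],[0,0,0,0,0,0,0]]';python3 -m handwheel '[[0,0,-0.002,0,0,0,0],[0,0,0,0,0,0,0],[0,0,0,0,0,0,0]]'
```

```text
clock: 12.92
position: [0.5627, 0.1582, 0.1236]
eef_rot: [[-0.077, 0.997, 0.0], [0.997, 0.077, 0.0], [0.0, 0.0, -1.0]]
ft_force: [0.0, 0.0, 0.5]
finger_gap: 0.0159
clock: 13.3
position: [0.5628, 0.1582, 0.1216]
eef_rot: [[-0.077, 0.997, 0.0], [0.997, 0.077, 0.0], [0.0, 0.0, -1.0]]
ft_force: [-0.2, -0.5, 3.5]
finger_gap: 0.0155
clock: 13.68
position: [0.5628, 0.1582, 0.1195]
eef_rot: [[-0.077, 0.997, 0.0], [0.997, 0.077, 0.0], [0.0, 0.0, -1.0]]
ft_force: [0.3, -0.2, 4.0]
finger_gap: 0.0159
clock: 14.05
position: [0.563, 0.1582, 0.1189]
eef_rot: [[-0.077, 0.997, 0.001], [0.997, 0.077, 0.0], [0.0, 0.001, -1.0]]
ft_force: [-4.4, -1.5, 17.3]
finger_gap: 0.0155
```

```bash
python3 -m handwheel '[[0,0,0,0,0,0,0],[0,0,0,0,0,0,0],[0,0,0,0,0,0,0],[0,0,0,0,0,0,0],[0,0,0,0,0,0,0],[0,0,0,0,0,0,0],[0,0,0,0,0,0,0],[0,0,0,0,0,0,0]]'
python3 - <<'E'
from h import *
c=shot("top","pics/t10.png");c2=shot("side","pics/s10.png")
cv2.imwrite("pics/b10.png",np.hstack([cv2.resize(c["img"][120:260,190:350],None,fx=2.4,fy=2.4),cv2.resize(c2["img"][90:230,250:370],None,fx=2.4,fy=2.4)]))
E
```

```text
clock: 15.05
position: [0.563, 0.1583, 0.1189]
eef_rot: [[-0.077, 0.997, 0.001], [0.997, 0.077, 0.0], [0.0, 0.001, -1.0]]
ft_force: [-4.5, -1.8, 17.4]
finger_gap: 0.016
```

View pics/b10.png

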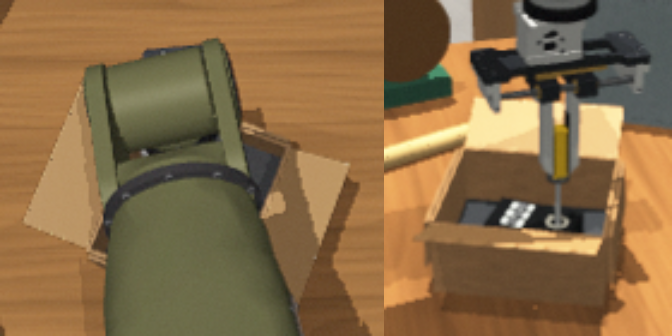

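View pics/s10.png

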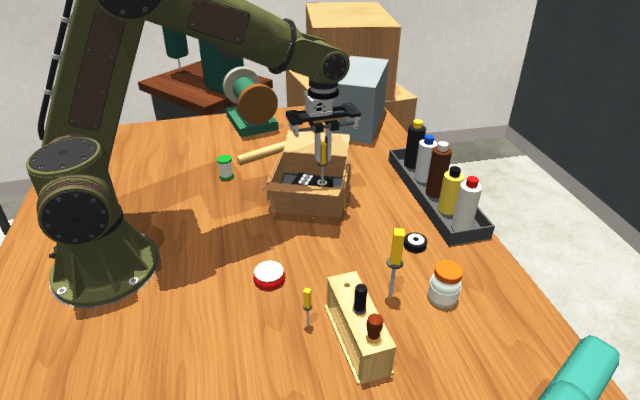

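The force holds steady at 17 N with the pin in the hole. Both flaps are back and nothing else has moved, so I'll hand it in.

```bash
python3 -c "
from cell import manip
print(manip.sign_off()); s=manip.get_obs(); print(s['clock'],s['position'],s['ft_force'],s['finger_gap'])"
```

```text
the job is handed in; nothing more can be done
None
the job is handed in; nothing more can be done
```

The job is handed in, at about 15 s on the clock. I swept both carton flaps back past upright, took the middle-sized yellow stylus out of the rack, put its pin through the white-ringed hole and pressed the reset button down.

**Last checks**
- **Button:** the push force began about 5 mm above the final position, then rose to a hard stop. It held steady for 1 s at 17 N upward, with about 4.5 N of side load along x. That points to the button being fully down, but I could not see the button itself.
- **Grip:** the gripper was still holding the handle, with a 16 mm finger opening at 60 N.
- **Pictures:** the pin was in the ringed hole and both flaps were folded outwards. The other tools and bench items looked unmoved by eye; I did not measure them again.
- **Disagreement:** the two cameras differed by up to about 4 mm on where the stylus stood in the rack. I used the midpoint, and the pin entered the hole with no contact force.

The hand-in reported no verdict, and my reading of the robot's state straight after it was refused.

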